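# Lean the gear plate on the inspection stand

## Task

The painted tin robin is standing in the bay where the gear plate has to go: first set it upright on the green felt pad. Then draw the nickel gear plate up out of its slotted holder and lean it back against the walnut plinth, gears facing away from the plinth, about in the middle and square to it, with its lower edge on the stand's base board, right up against the brass toe strip. Ease the plate back until it rests, do not let it fall over, never tip the robin over, and leave the other things on the bench where they are.

Things in the scene. Friction and masses are not known exactly. Their poses are not given: they have to be found in the camera images.
- stand: Fixed stand. Origin at bench level under the middle of its walnut plinth's front face; x points level out of that face, y along it, z up. Pale base board 6 mm thick, x -90 to 56, y +-75 mm. Dark plinth block on it: x -80 to 0, y +-65, top 78 mm above the bench. Brass toe strip: x 42 to 50, y +-70, top 14 mm above the bench. The bay is the 42 mm of board between plinth and strip.
- plate: Nickel plate 6 mm thick (x), 95 wide (y), 140 high (z), about 0.45 kg, upright in the holder. Origin: mid-thickness, middle of the lower edge; z up the plate; x out of the side with three brass gears (up to 8 mm from mid-plane, 39 to 96 mm above the lower edge). The top 40 mm are bare on both sides.
- plate_gears (a point): Point on the plate on the gear side: 8 mm out from mid-plane, 50 mm above the lower edge, mid-width
- holder: Pale beech slotted holder fixed to the bench, 64 x 120 mm (x, y), 42 mm high. Origin at the centre of its underside. One slot along its y, 8 mm wide, open at the top and both ends, its floor 10 mm above the bench.
- robin: Painted tin robin, brown, red breast, 79 mm high, 70 g, standing in the bay and looking away from the plinth. Origin: centre of the underside of its 28 mm round foot; x where it looks, z up. Flat wings 35 mm apart over their outsides (y), 24 mm long, 30 to 58 mm above the foot's underside: grip across them.
- pad: Round green felt pad fixed to the bench, 84 mm across, 4 mm thick. Origin at the centre of its underside.
- pin_vise: Ivory-handled pin vise lying on the bench, 105 mm long, 14 mm thick; leave alone
- brass_wheel: Loose brass wheel lying flat, 44 mm across, 11 mm high; leave alone
- loupe: Black eye loupe, 32 mm across, 30 mm high; leave alone
- screwdriver: Small red screwdriver lying on the bench, 150 mm long; leave alone
- oil_jar: Small amber oil jar, 36 mm across, 50 mm high; leave alone
- walnut_block: Walnut block, 70 x 45 x 30 mm; leave alone
Not all that is in view belongs to the job. There is more than one size of the plate; the job needs the largest.

How it is judged:
On the way, in this order (a step that is already met when the one before it is completed fails the run):
1. the robin stands upright and let go on the green pad (horizontal distance between robin and pad below 0.028 m and height (world z) of robin below 0.012 m and angle between robin's own z axis and vertical below 0.2 rad and linear speed of robin below 0.03 m/s and contact force between the fingers and robin below 0.05 N), for 0.2 s.
2. the plate has been lifted out of its holder (height (world z) of plate above 0.055 m), for 0.1 s.
At the end, for the whole second after the job is handed in: Plate at rest, leaning on the plinth at 21-31 deg, gears outward, square within 0.12 rad, origin (stand frame) x 33-45 mm (39 = against the toe strip), |y| < 25 mm, z < 12 mm. Robin upright (0.2 rad), still, on the pad within 28 mm of its centre (horizontal distance between robin and pad below 0.028 m and height (world z) of robin below 0.012 m and angle between robin's own z axis and vertical below 0.2 rad and linear speed of robin below 0.03 m/s and angle between plate's own z axis and vertical between 0.36 and 0.55 rad and x of plate in the frame of stand between 0.033 and 0.045 m and y of plate in the frame of stand between -0.025 and 0.025 m and z of plate in the frame of stand below 0.012 m and angle between the y axis of plate and the y axis of stand, either way round below 0.12 rad and x of plate_gears in the frame of stand above 0.017 m and linear speed of plate below 0.02 m/s and angular speed of plate below 0.1 rad/s); the robot touches nothing.
It fails at once if the robin is tipped over (angle between robin's own z axis and vertical above 0.7 rad).
It fails at once if the plate falls over freely (turning faster than 3.5 rad/s out of the fingers) (angular speed of plate above 3.5 rad/s and contact force between the fingers and plate below 0.05 N).
It fails at once if another loose thing on the bench is moved more than 30 mm (distance of any of pin_vise, brass_wheel, loupe, screwdriver, oil_jar, walnut_block from where it was at the start of the episode above 0.03 m).
It also fails if it takes over 61 s, if anything falls off the work surface, if the arm or the gripper's body presses on something with over 40 N, if the wrist force passes 120 N, or if a joint passes its speed limit or range.

## Robot

A 7-joint arm with a two-finger parallel gripper is mounted at the origin on the work surface. World frame = base frame: x ahead of the robot, y to its left, z up, the work surface at z = 0. Lengths are in m, angles in rad, forces in N, time in s.
With the tool pointing down it reaches from about 0.425 to 0.875 m from the base axis. Payload 4.7 kg.
Tool frame: the origin (TCP) lies between the finger pads; the fingertips stand arm.finger_overhang ahead of it and the grasp point (between the pads) lies 11 mm behind it (arm.finger_overhang is the distance from the TCP to the fingertips, in m); z points along the fingers, y is the line along which they close (so a half turn about z gives the same grasp; the last joint's range is limited). The gripper opens to 87 mm and grips with 3 to 60 N. Pads are 19 mm wide; open, the fingers measure 117 mm over their backs; the gripper's body (75 mm by 190 mm) begins 51 mm behind the grasp point.
Start: joints at [1.3, 0.321, -0.07, 1.45, 0.023, 1.371, -0.057], TCP at [0.183, -0.624, 0.231] pointing down, gripper open.
Joint ranges: [-2.86, 2.86], [-0.3, 2.09], [-1.38, 1.24], [0.06, 2.45], [-1.56, 4.7], [0.09, 2.05], [-2.69, 2.69]. Speed limits (rad/s): [2.57, 2.57, 3.14, 3.14, 3.14, 3.14, 3.14].

## Interface

Orientations are given as a unit quaternion [x, y, z, w].
In Python, from station import arm gives the robot as it stands.
- The arm moves only by the shell command python3 -m handwheel 'ROWS' [FORCE]. ROWS is JSON, a list of rows, each a list of 3 entries, a list of its own where there are three numbers: the shift along the tool's x, y, z normalised to -1 to 1, where 1 is 250 mm, then the turn, a rotation vector about the tool's x, y, z normalised to -1 to 1, where 1 is 360 degrees, then the opening, from 0 (shut) to 1 (fully open). In form: [[[dx, dy, dz], [ax, ay, az], claw], ...]. A call has 1 to 20 rows; each row is the pose to reach, as a shift and turn from the pose commanded when the call began, along the tool's axes at that moment, turning the shorter way round; what a row does not reach only later rows make up. A row lasts 1/10 s, in which the tool goes at most 50 mm and 8.59 degrees, less where a joint would pass 70% of its speed; a pose out of reach is approached as far as the arm can. A call with a number of a shift or a turn outside -1 to 1 is refused whole. A call with a gripper value outside its range is refused whole. The fingers move at their own pace and stop on an object; FORCE is the grip in N (left out, the last holds). Time passes only in rows, so rows that repeat a pose let the fingers close. It gives the time, the measured TCP pose, the force, the opening and the grip force at its end, in the units of the state.
- arm.state(): the state, without advancing time (a new reading comes with each control period).
- arm.capture(name): name is "scene" or "top" or "wrist"; returns a dict with "color" (384x512x3 uint8, red, green, blue), "vfov" (degrees; the focal length in pixels is half the picture's height over the tangent of half this angle, whatever the lens; pixels are square), "cx", "cy" (the principal point, pixels), "R" (3x3) and "t" (3): a world point X has camera coordinates R X + t. Camera axes: x right, y down, z forward; pixel columns grow to the right and rows downward; lengths in m; the calibration is good to about 2 mm. A picture is of the moment at which its call begins. There is no depth.
- arm.finish_job(): hands the job in; it is judged then, once.
The state is a dict: "time": time; "qpos": joint angles; "joint_vel": joint speeds; "joint_efforts": joint torques, N m; "position": TCP position; "eef_rot": TCP orientation; "ft_force": force on the tool from outside, world axes, zero at the start; "wrist_torque": the same for the moment, N m; "opening": finger opening in m; "grip_force": force on a finger pad.
Only numpy, scipy, OpenCV 4.12 (cv2) and the standard library are available. Lean on these libraries where they do the work, as an engineer would, in place of code of your own. Each camera call takes 0.05 s, during which the arm holds its last target. There are 200 camera calls.

## Working session

There is one attempt and no reset: what is moved stays moved. The work goes in short steps, Python scripts to look and compute and a shell command to move; the robot and the scene stay as the last step left them, time stands still between calls to the robot, and variables do not carry over. Pictures are saved under pics/ and viewed, at most 11 in all, crops included, and the job is handed in when it is done.

```bash
mkdir -p pics; ls
cat > h.py <<'E'
import numpy as np, cv2, pickle
from station import arm
from scipy.spatial.transform import Rotation as Ro
def cap(n,f):
    c=arm.capture(n); pickle.dump(c,open(f'pics/{f}.pkl','wb')); cv2.imwrite(f'pics/{f}.png',c['color'][:,:,::-1]); return c
def load(f): return pickle.load(open(f'pics/{f}.pkl','rb'))
def foc(c): return c['color'].shape[0]/2/np.tan(np.radians(c['vfov'])/2)
def ray(c,u,v,z):
    R=np.array(c['R']);t=np.array(c['t']);o=-R.T@t
    d=R.T@np.array([(u-c['cx'])/foc(c),(v-c['cy'])/foc(c),1]); return o+d*(z-o[2])/d[2]
def proj(c,X):
    p=np.array(X)@np.array(c['R']).T+np.array(c['t']); return p[...,:2]/p[...,2:]*foc(c)+[c['cx'],c['cy']]
E
python3 - <<'E'
from h import *
s=arm.state(); print(s, arm.finger_overhang)
for n in ['top','scene']:
    c=cap(n,n+'0'); print(n,c['vfov'],c['cx'],c['cy'],-np.array(c['R']).T@c['t'])
    cv2.imwrite(f'pics/{n}0b.png',cv2.resize(c['color'][:,:,::-1],(800,600),interpolation=cv2.INTER_CUBIC))
E
```

```text
pics
{'time': 0.0, 'qpos': array([ 1.30009513,  0.32181167, -0.07010974,  1.45169205,  0.02259847,
        1.37077101, -0.05688723]), 'joint_vel': array([-0.00049212,  0.00042631, -0.00038999, -0.00041861, -0.00030975,
       -0.00098855, -0.00074672]), 'joint_efforts': array([-9.17123289e-04, -4.91293180e+01, -4.03952077e-01, -3.12526989e+01,
       -6.38301973e-02,  4.35031636e-02,  1.16165279e-04]), 'position': array([ 0.18244548, -0.62330906,  0.22946048]), 'eef_rot': array([ 9.89872947e-01,  1.41952991e-01, -1.78202450e-04, -9.30386941e-04]), 'ft_force': array([-0.12814986,  0.55716146, -0.42696118]), 'wrist_torque': array([0.04493348, 0.01377091, 0.00426657]), 'grip_force': 0.0, 'opening': 0.08673407591228101} 0.008
top 43.532064416488495 258.66252169566565 202.69772818047227 [0.48733414 0.05112622 1.40796128]
scene 47.31059149087004 257.1991759468393 193.95163611892735 [ 1.20799975 -0.25612609  1.07728348]
```

View pics/top0b.png

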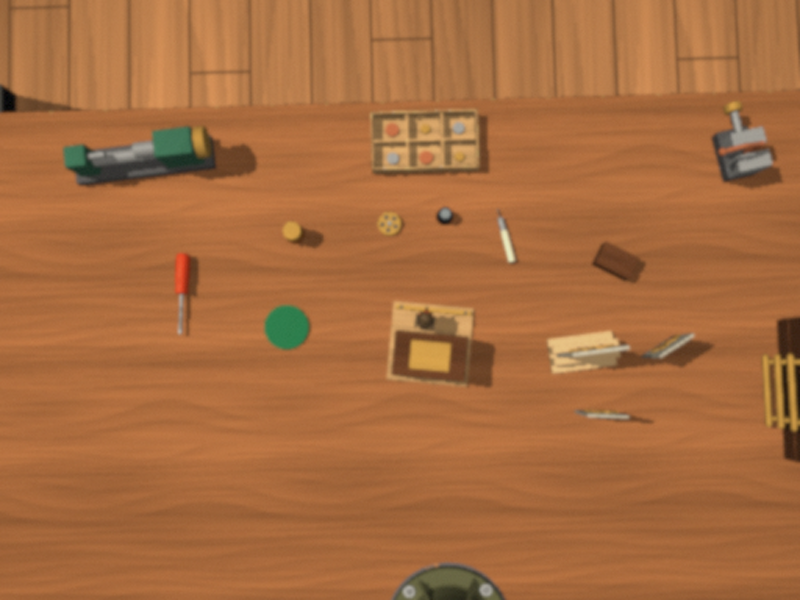

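View pics/scene0b.png

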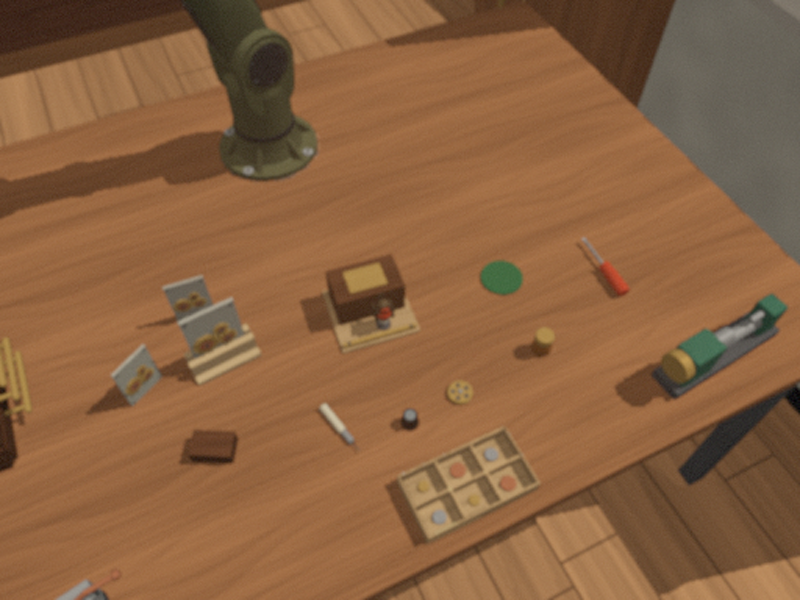

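Top view: the stand is at (432,343) with its plinth face up-image (+x), the robin at (425,318), the pad at (287,327) and the holder with the large plate at (587,352). The scene view shows the plate's gears facing +x. I'll enlarge these areas next.

Run:
```python
from h import *
def crop(f,u,v,w=66,h=50,s=6):
    im=load(f)['color'][v:v+h,u:u+w,::-1]; im=cv2.resize(im,(400,300),interpolation=cv2.INTER_CUBIC); 
    cv2.putText(im,f'{u},{v}',(3,12),0,.4,(255,255,255),1); return im
# scale 400/66.67
W=80;H=60
a=[crop('top0',236,185,W,H),crop('top0',345,200,W,H),crop('scene0',200,158,W,H),crop('scene0',105,180,W,H)]
cv2.imwrite('pics/c1.png',np.vstack([np.hstack(a[:2]),np.hstack(a[2:])]))
c=load('top0')
hsv=cv2.cvtColor(c['color'],cv2.COLOR_RGB2HSV)
m=cv2.inRange(hsv,(60,100,40),(90,255,200)); n,l,st,ce=cv2.connectedComponentsWithStats(m)
for i in range(1,n):
    if st[i,4]>100: print(ce[i],st[i],ray(c,*ce[i],.004))
```

```text
[111.4021978  94.1010989] [100  83  26  23 455] [0.90484135 0.49553788 0.004     ]
[ 50.38541667 102.63541667] [ 43  95  20  16 192] [0.88437452 0.67797717 0.004     ]
[183.10752688 209.01612903] [170 196  27  27 558] [0.55705344 0.28753431 0.004     ]
```

View pics/c1.png

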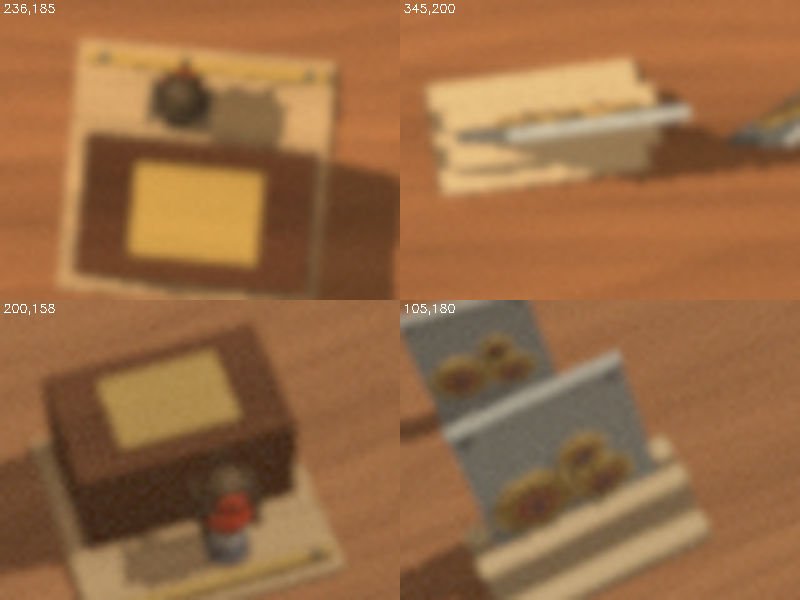

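Crop scale is 5. The plinth's front top edge runs (90,133)–(318,155) and the robin's head is at (182,100). The plate's top edge runs (507,135)–(692,110) in the upper right panel, and the holder's top corners are (427,88), (634,60) and (440,193).

Run:
```python
from h import *
c=load('top0'); s=load('scene0')
def P(c,u0,v0,x,y,z): return ray(c,u0+x/5-.4,v0+y/5-.4,z)
def show(n,p): print(n,np.round(p,4))
A=(236,185);B=(345-80,200)
f=[P(c,*A,90,133,.078),P(c,*A,318,155,.078)];b=[P(c,*A,75,272,.078),P(c,*A,312,295,.078)]
d=f[0]-f[1]; b2=b[0]-b[1]; show('plinth front mid',sum(f)/2); show('back',sum(b)/2);print('yaw(y axis dir)',np.arctan2(-d[0],d[1]),np.arctan2(-b2[0],b2[1]),np.linalg.norm(d))
show('base TL TR BL',[P(c,*A,78,40,.006),P(c,*A,336,62,.006),P(c,*A,57,288,.006)])
show('robin',P(c,*A,182,100,.068)); 
B=(345,200)
t=[P(c,*B,107,135,.15),P(c,*B,292,110,.15)]; d=t[0]-t[1]; show('plate',sum(t)/2);print(np.arctan2(-d[0],d[1]),np.linalg.norm(d))
h=[P(c,*B,27,88,.042),P(c,*B,234,60,.042),P(c,*B,40,193,.042)];show('holder',h); d=h[0]-h[1];show('ctr',(h[1]+h[2])/2);print(np.arctan2(-d[0],d[1]),np.linalg.norm(d))
C=(200,158)
f=[P(s,*C,80,548-300+0,.006),P(s,*C,295,428-300,.078),P(s,*C,85,482-300,.078)];show('scene plinth',f)
D=(105,180);t=[P(s,*D,45,437-300,.15),P(s,*D,220,353-300,.15)];d=t[1]-t[0];show('plate scene',sum(t)/2);print(np.arctan2(-d[0],d[1]),np.linalg.norm(d))
show('robin foot scene',P(s,*C,228,555-300,.008))
```

```text
plinth front mid [0.5345 0.0169 0.078 ]
back [0.4577 0.0248 0.078 ]
yaw(y axis dir) -0.1224640232064548 -0.12199362832582193 0.12664315751259794
base TL TR BL [[ 0.5998  0.0869  0.006 ]
 [ 0.5829 -0.0634  0.006 ]
 [ 0.4555  0.1027  0.006 ]]
robin [0.5597 0.0281 0.068 ]
plate [ 0.4966 -0.262   0.15  ]
0.10842606157748953 0.09718829511909975
holder [[ 0.5195 -0.1923  0.042 ]
 [ 0.5323 -0.3098  0.042 ]
 [ 0.46   -0.1974  0.042 ]]
ctr [ 0.4961 -0.2536  0.042 ]
0.10845687539861698 0.11827566277290344
scene plinth [[ 0.5216 -0.0481  0.006 ]
 [ 0.545   0.0796  0.078 ]
 [ 0.5282 -0.0425  0.078 ]]
plate scene [ 0.496  -0.2604  0.15  ]
0.1268649711666767 0.09652902063680763
robin foot scene [0.5646 0.0274 0.008 ]
```

```bash
cat >> h.py <<'E'
def down(yaw): # tool z down, tool x at yaw
    c,s=np.cos(yaw),np.sin(yaw); return np.array([[c,s,0],[s,-c,0],[0,0,-1.]])
def row(target,R,p0=None,R0=None):
    s=arm.state()
    if p0 is None: p0=s['position']
    if R0 is None: R0=Ro.from_quat(s['eef_rot']).as_matrix()
    return np.round(R0.T@(np.array(target)-p0)/.25,4), np.round(Ro.from_matrix(R0.T@R).as_rotvec()/2/np.pi,4)
E
python3 - <<'E'
from h import *
R=down(-.122); s=arm.state(); a=s['position']; b=np.array([.545,.03,.27])
m1=a+(b-a)*.32; m2=a+(b-a)*.66
print(row(m1,R)); print(row(m2,R,m1,R)); print(row(b,R,m2,R))
E
```

```text
(array([ 0.6804, -0.6723, -0.0506]), array([-0.0003,  0.0001,  0.0647]))
(array([ 0.3813, -0.942 , -0.055 ]), array([0., 0., 0.]))
(array([ 0.3813, -0.942 , -0.055 ]), array([0., 0., 0.]))
```

```bash
Z='[0,0,0]'
python3 -m handwheel '[[[0.68,-0.67,-0.05],[0,0,0.065],1],[[0.68,-0.67,-0.05],[0,0,0.065],1],[[0.68,-0.67,-0.05],[0,0,0.065],1],[[0.68,-0.67,-0.05],[0,0,0.065],1],[[0.68,-0.67,-0.05],[0,0,0.065],1]]'
python3 -m handwheel '[[[0.38,-0.94,-0.055],[0,0,0],1],[[0.38,-0.94,-0.055],[0,0,0],1],[[0.38,-0.94,-0.055],[0,0,0],1],[[0.38,-0.94,-0.055],[0,0,0],1],[[0.38,-0.94,-0.055],[0,0,0],1],[[0.38,-0.94,-0.055],[0,0,0],1]]'
python3 -m handwheel '[[[0.38,-0.94,-0.055],[0,0,0],1],[[0.38,-0.94,-0.055],[0,0,0],1],[[0.38,-0.94,-0.055],[0,0,0],1],[[0.38,-0.94,-0.055],[0,0,0],1],[[0.38,-0.94,-0.055],[0,0,0],1],[[0.38,-0.94,-0.055],[0,0,0],1],[[0.38,-0.94,-0.055],[0,0,0],1]]'
python3 - <<'E'
from h import *
c=cap('wrist','w1'); print(-np.array(c['R']).T@c['t'],c['vfov'])
cv2.imwrite('pics/w1b.png',cv2.resize(c['color'][:,:,::-1],(800,600),interpolation=cv2.INTER_CUBIC))
E
```

```text
time: 0.6
position: [0.3002, -0.4122, 0.2429]
eef_rot: [0.998, -0.061, 0.0, -0.0]
ft_force: [0.1, 1.0, 0.1]
opening: 0.0871
grip_force: 0.0
time: 1.2
position: [0.4251, -0.1868, 0.2573]
eef_rot: [0.998, -0.056, 0.001, -0.001]
ft_force: [-0.1, -1.0, 0.5]
opening: 0.0868
grip_force: 0.0
time: 1.9
position: [0.5452, 0.029, 0.2699]
eef_rot: [0.998, -0.06, -0.001, -0.0]
ft_force: [-0.1, -1.6, 0.6]
opening: 0.0871
grip_force: 0.0
[0.62280255 0.01997085 0.42357164] 64.77320460295006
```

View pics/w1b.png

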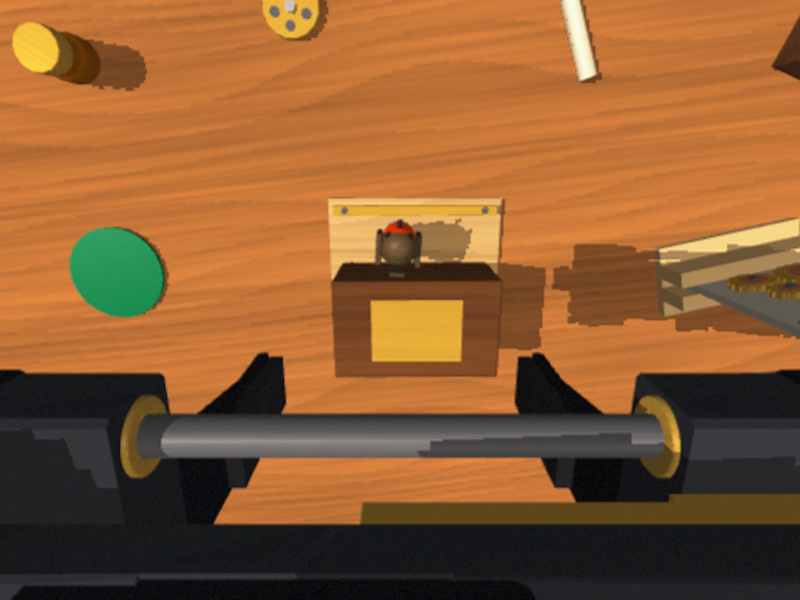

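Wrist view: the stand looks square to the tool. The robin's wings are at (380,247) and (418,247), its head at (399,243), and the pad's centre at (117,272). The plinth's front top edge is (332,281)–(502,281) and the board's front corners are (329,198) and (504,198).

Run:
```python
from h import *
c=load('w1'); k=1.5625
P=lambda u,v,z: ray(c,(u+.5)/k-.5,(v+.5)/k-.5,z)
def sh(n,p): print(n,np.round(p,4))
o0=np.array([.5355,.0175,0]);yw=-.122;Rz=Ro.from_euler('z',yw).as_matrix()
def S(p): return np.round(Rz.T@(p-o0),4)
for n,u,v,z in [('plF L',332,281,.078),('plF R',502,281,.078),('bdL',329,198,.006),('bdR',504,198,.006),('wingL',380,247,.05),('wingR',418,247,.05),('head',399,243,.07),('pad',117,272,.004),('stripL',334,211,.014),('stripR',498,211,.014),('bot front',420,265,.006)]:
    p=P(u,v,z); sh(n,p); print('   stand',S(p))
d=P(332,281,.078)-P(502,281,.078); print(np.arctan2(-d[0],d[1]))
d=P(329,198,.006)-P(504,198,.006); print(np.arctan2(-d[0],d[1]))
```

```text
plF L [0.5435 0.0808 0.078 ]
   stand [0.0002 0.0638 0.078 ]
plF R [ 0.5281 -0.0462  0.078 ]
   stand [ 0.0004 -0.0641  0.078 ]
bdL [0.6002 0.0841 0.006 ]
   stand [0.0561 0.074  0.006 ]
bdR [ 0.582 -0.066  0.006]
   stand [ 0.0564 -0.0772  0.006 ]
wingL [0.56   0.0433 0.05  ]
   stand [0.0212 0.0286 0.05  ]
wingR [0.5564 0.0132 0.05  ]
   stand [ 0.0212 -0.0017  0.05  ]
head [0.5647 0.0275 0.07  ]
   stand [0.0277 0.0134 0.07  ]
pad [0.5583 0.2861 0.004 ]
   stand [-0.0101  0.2694  0.004 ]
stripL [0.5894 0.0804 0.014 ]
   stand [0.0458 0.069  0.014 ]
stripR [ 0.5726 -0.0586  0.014 ]
   stand [ 0.0461 -0.0711  0.014 ]
bot front [0.5321 0.0124 0.006 ]
   stand [-0.0028 -0.0054  0.006 ]
-0.1205385330229864
-0.12040166382215134
```

Run:
```python
from h import *
R=down(-.121); p=[.561,.0277,.041]
print(row(p,R)); print(row([p[0],p[1],.27],R))
```

```text
(array([ 0.0651, -0.0114,  0.9153]), array([ 0.0001,  0.0002, -0.0004]))
(array([ 0.0638, -0.0108, -0.0007]), array([ 0.0001,  0.0002, -0.0004]))
```

```bash
python3 -m handwheel '[[[0.064,-0.011,0.1],[0,0,0],1],[[0.064,-0.011,0.28],[0,0,0],1],[[0.064,-0.011,0.46],[0,0,0],1],[[0.064,-0.011,0.6],[0,0,0],1],[[0.064,-0.011,0.72],[0,0,0],1],[[0.064,-0.011,0.82],[0,0,0],1],[[0.064,-0.011,0.9],[0,0,0],1],[[0.064,-0.011,0.915],[0,0,0],1],[[0.064,-0.011,0.915],[0,0,0],1],[[0.064,-0.011,0.915],[0,0,0],1]]' 
python3 -m handwheel '[[[0,0,0],[0,0,0],0.5],[[0,0,0],[0,0,0],0.43],[[0,0,0],[0,0,0],0.37],[[0,0,0],[0,0,0],0.3],[[0,0,0],[0,0,0],0.3],[[0,0,0],[0,0,0],0.3],[[0,0,0],[0,0,0],0.3],[[0,0,0],[0,0,0],0.3]]' 8
python3 -m handwheel '[[[0,0,-0.03],[0,0,0],0.3],[[0,0,-0.1],[0,0,0],0.3],[[0,0,-0.2],[0,0,0],0.3],[[0,0,-0.32],[0,0,0],0.3],[[0,0,-0.44],[0,0,0],0.3],[[0,0,-0.5],[0,0,0],0.3],[[0,0,-0.5],[0,0,0],0.3],[[0,0,-0.5],[0,0,0],0.3]]'
python3 - <<'E'
from h import *
c=cap('wrist','w2')
cv2.imwrite('pics/w2b.png',cv2.resize(c['color'][:,:,::-1],(640,480),interpolation=cv2.INTER_CUBIC))
R=down(-.121); print(row([.5577,.287,.168],R)) ;print(row([.5577,.287,.039],R))
E
```

```text
time: 2.95
position: [0.5622, 0.0275, 0.0429]
eef_rot: [0.998, -0.062, 0.001, 0.0]
ft_force: [0.6, 0.1, -0.4]
opening: 0.0869
grip_force: 0.0
time: 3.75
position: [0.5614, 0.0285, 0.0417]
eef_rot: [0.998, -0.062, -0.0, 0.0]
ft_force: [0.5, 0.2, -0.5]
opening: 0.0359
grip_force: 7.9
time: 4.55
position: [0.5608, 0.0282, 0.1659]
eef_rot: [0.998, -0.062, -0.001, 0.0]
ft_force: [-0.6, -0.3, -1.9]
opening: 0.0353
grip_force: 7.9
(array([-0.1385, -1.0261, -0.0113]), array([ 0.0001,  0.0004, -0.0004]))
(array([-0.1372, -1.0264,  0.5047]), array([ 0.0001,  0.0004, -0.0004]))
```

View pics/w2b.png

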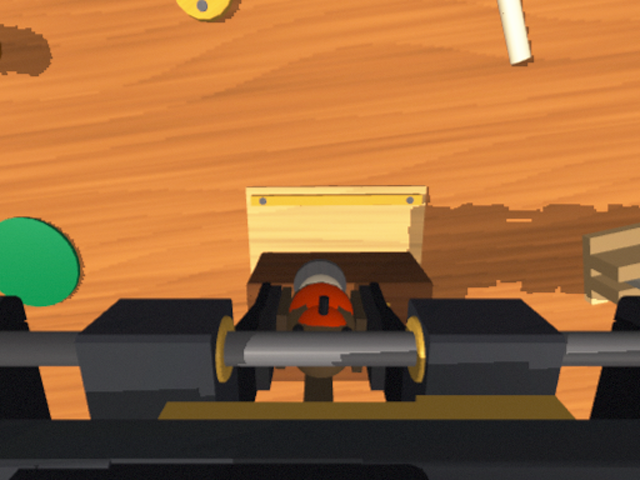

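The robin is held upright between the pads. Next I carry it to the pad.

```bash
python3 -m handwheel '[[[-0.02,-0.1,0],[0,0,0],0.3],[[-0.04,-0.25,0],[0,0,0],0.3],[[-0.06,-0.42,0],[0,0,0],0.3],[[-0.08,-0.6,0],[0,0,0],0.3],[[-0.1,-0.77,0],[0,0,0],0.3],[[-0.12,-0.9,0],[0,0,0],0.3],[[-0.138,-0.98,0],[0,0,0],0.3],[[-0.138,-1,0],[0,0,0],0.3],[[-0.138,-1,0],[0,0,0],0.3]]' 
python3 -m handwheel '[[[0,-0.026,0.08],[0,0,0],0.3],[[0,-0.026,0.18],[0,0,0],0.3],[[0,-0.026,0.28],[0,0,0],0.3],[[0,-0.026,0.37],[0,0,0],0.3],[[0,-0.026,0.43],[0,0,0],0.3],[[0,-0.026,0.465],[0,0,0],0.3],[[0,-0.026,0.485],[0,0,0],0.3],[[0,-0.026,0.485],[0,0,0],0.3],[[0,-0.026,0.485],[0,0,0],0.3]]'
python3 - <<'E'
from h import *
R=down(-.121); print(row([.5577,.287,.0400],R))
E
```

```text
time: 5.5
position: [0.5572, 0.2808, 0.1652]
eef_rot: [0.998, -0.061, -0.001, 0.001]
ft_force: [0.2, -0.5, -1.3]
opening: 0.0357
grip_force: 7.9
time: 6.4
position: [0.5594, 0.2875, 0.0464]
eef_rot: [0.998, -0.062, 0.001, -0.0]
ft_force: [-0.7, -0.3, -0.6]
opening: 0.0359
grip_force: 7.9
(array([-0.0066,  0.0028,  0.0257]), array([-0.0001, -0.0002, -0.0004]))
```

```bash
python3 -m handwheel '[[[0,0,0.01],[0,0,0],0.3],[[0,0,0.016],[0,0,0],0.3],[[0,0,0.02],[0,0,0],0.3],[[0,0,0.02],[0,0,0],0.3],[[0,0,0.02],[0,0,0],0.3]]' 
python3 -m handwheel '[[[0,0,0.004],[0,0,0],0.4],[[0,0,0.004],[0,0,0],0.42],[[0,0,0.004],[0,0,0],0.45],[[0,0,0.004],[0,0,0],0.55],[[0,0,0.004],[0,0,0],0.75],[[0,0,0.004],[0,0,0],0.9],[[0,0,0.004],[0,0,0],0.9],[[0,0,0.004],[0,0,0],0.9]]'
python3 - <<'E'
from h import *
print(arm.state()['position'])
c=cap('wrist','w3')
d=cap('top','t3')
cv2.imwrite('pics/w3b.png',np.hstack([cv2.resize(c['color'][:,:,::-1],(400,300)),cv2.resize(d['color'][180:240,150:230,::-1],(400,300),interpolation=cv2.INTER_CUBIC)]))
E
```

```text
time: 6.9
position: [0.5588, 0.2872, 0.0405]
eef_rot: [0.998, -0.062, 0.0, 0.0]
ft_force: [0.2, 0.5, 0.0]
opening: 0.0357
grip_force: 7.9
time: 7.7
position: [0.5588, 0.2872, 0.0395]
eef_rot: [0.998, -0.062, 0.0, 0.0]
ft_force: [-0.7, -0.8, -0.1]
opening: 0.0713
grip_force: 0.0
[0.55881162 0.28716528 0.03950119]
```

View pics/w3b.png

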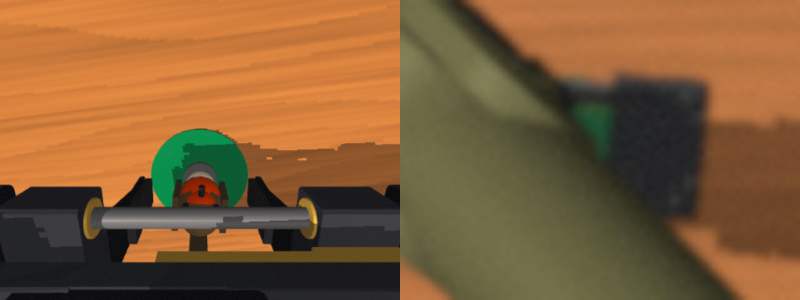

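The robin stands released on the pad. I raise straight up and check the joint angles.

```bash
python3 -m handwheel '[[[0,0,-0.05],[0,0,0],1],[[0,0,-0.2],[0,0,0],1],[[0,0,-0.4],[0,0,0],1],[[0,0,-0.6],[0,0,0],1],[[0,0,-0.8],[0,0,0],1],[[0,0,-0.95],[0,0,0],1],[[0,0,-0.95],[0,0,0],1]]'
python3 - <<'E'
from h import *
s=arm.state();print(s['position'],s['qpos'])
E
```

```text
time: 8.5
position: [0.5607, 0.2896, 0.285]
eef_rot: [0.998, -0.062, 0.005, -0.003]
ft_force: [0.4, -0.1, -0.2]
opening: 0.0869
grip_force: 0.0
[0.56071321 0.28960485 0.28495589] [ 0.10595197  0.35071092 -0.81438658  1.4065305   0.25635892  1.4801533
 -2.39174604]
```

Run:
```python
from h import *
s=arm.state(); a=s['position']; b=np.array([.500,-.33,.255])
ys=[-.121,.5,1.1,1.68]; ps=[a,a+(b-a)*.35,a+(b-a)*.68,b]
for i in range(3): print(row(ps[i+1],down(ys[i+1]),ps[i],down(ys[i])))
```

```text
(array([0.0203, 0.8714, 0.0419]), array([ 0.    ,  0.    , -0.0988]))
(array([-0.4624,  0.6793,  0.0395]), array([ 0.    ,  0.    , -0.0955]))
(array([-0.7421,  0.2905,  0.0383]), array([ 0.    ,  0.    , -0.0923]))
```

```bash
python3 -m handwheel '[[[0.02,0.2,0.04],[0,0,-0.02],1],[[0.02,0.38,0.04],[0,0,-0.04],1],[[0.02,0.56,0.04],[0,0,-0.06],1],[[0.02,0.74,0.04],[0,0,-0.08],1],[[0.02,0.87,0.04],[0,0,-0.099],1],[[0.02,0.87,0.04],[0,0,-0.099],1]]'
python3 -m handwheel '[[[-0.46,0.68,0.04],[0,0,-0.0955],1],[[-0.46,0.68,0.04],[0,0,-0.0955],1],[[-0.46,0.68,0.04],[0,0,-0.0955],1],[[-0.46,0.68,0.04],[0,0,-0.0955],1],[[-0.46,0.68,0.04],[0,0,-0.0955],1],[[-0.46,0.68,0.04],[0,0,-0.0955],1]]'
python3 -m handwheel '[[[-0.74,0.29,0.04],[0,0,-0.0923],1],[[-0.74,0.29,0.04],[0,0,-0.0923],1],[[-0.74,0.29,0.04],[0,0,-0.0923],1],[[-0.74,0.29,0.04],[0,0,-0.0923],1],[[-0.74,0.29,0.04],[0,0,-0.0923],1],[[-0.74,0.29,0.04],[0,0,-0.0923],1],[[-0.74,0.29,0.04],[0,0,-0.0923],1]]'
python3 - <<'E'
from h import *
s=arm.state();print(s['qpos'],Ro.from_matrix(down(1.68).T@Ro.from_quat(s['eef_rot']).as_matrix()).as_rotvec())
c=cap('wrist','w4')
cv2.imwrite('pics/w4b.png',cv2.resize(c['color'][:,:,::-1],(800,600),interpolation=cv2.INTER_CUBIC))
E
```

```text
time: 9.1
position: [0.5368, 0.064, 0.2668]
eef_rot: [0.97, 0.243, -0.001, 0.002]
ft_force: [0.1, -0.0, -1.0]
opening: 0.0869
grip_force: 0.0
time: 9.7
position: [0.516, -0.1387, 0.2564]
eef_rot: [0.855, 0.519, -0.001, 0.0]
ft_force: [-0.2, -0.0, 0.1]
opening: 0.0868
grip_force: 0.0
time: 10.4
position: [0.4989, -0.3285, 0.2472]
eef_rot: [0.667, 0.745, 0.001, -0.0]
ft_force: [0.1, 0.9, -0.3]
opening: 0.0867
grip_force: 0.0
[ 1.06692424  0.2560348  -0.6302504   1.54579537  0.15084321  1.38931482
  0.53458446] [-0.00086669  0.00118246 -0.00042094]
```

View pics/w4b.png

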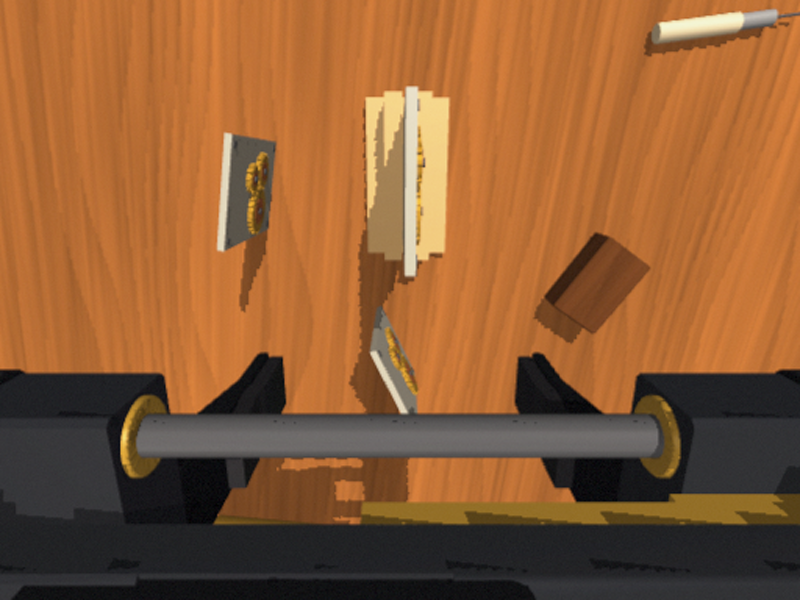

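Wrist view: the plate's top edge runs from (411.5,87) to (410,276), with the gears on the image's right side (+x). The two smaller decoy plates stand to the left and below.

Run:
```python
from h import *
c=load('w4'); k=1.5625
P=lambda u,v,z: ray(c,(u+.5)/k-.5,(v+.5)/k-.5,z)
a,b=P(411.5,87,.15),P(410,276,.15); d=a-b; yw=np.arctan2(-d[0],d[1]); m=(a+b)/2
print(a,b,m,yw,np.linalg.norm(d))
h=[P(365,97,.042),P(449,98,.042),P(447,250,.042),P(368,252,.042)]; print(np.round(h,4),np.mean(h,0))
R=down(yw+np.pi/2)
print(row([m[0],m[1],.246],R)); print(row([m[0],m[1],.13],R))
```

```text
[ 0.49171654 -0.2147573   0.15      ] [ 0.50186453 -0.30876059  0.15      ] [ 0.49679053 -0.26175894  0.15      ] 0.10753713985806054 0.0945494613120322
[[ 0.4608 -0.2094  0.042 ]
 [ 0.5195 -0.2036  0.042 ]
 [ 0.5329 -0.3104  0.042 ]
 [ 0.4728 -0.3186  0.042 ]] [ 0.49649763 -0.26049909  0.042     ]
(array([0.2657, 0.0207, 0.006 ]), array([ 0.0001, -0.0001,  0.0005]))
(array([0.2655, 0.0203, 0.47  ]), array([ 0.0001, -0.0001,  0.0005]))
```

```bash
python3 -m handwheel '[[[0.13,0.02,0],[0,0,0.0005],1],[[0.266,0.02,0],[0,0,0.0005],1],[[0.266,0.02,0.1],[0,0,0.0005],1],[[0.266,0.02,0.22],[0,0,0.0005],1],[[0.266,0.02,0.34],[0,0,0.0005],1],[[0.266,0.02,0.43],[0,0,0.0005],1],[[0.266,0.02,0.47],[0,0,0.0005],1],[[0.266,0.02,0.486],[0,0,0.0005],1],[[0.266,0.02,0.486],[0,0,0.0005],1],[[0.266,0.02,0.486],[0,0,0.0005],1]]'
python3 - <<'E'
from h import *
print(row([.4968,-.2617,.126],down(.1075+np.pi/2)))
E
python3 -m handwheel '[[[0,0,0],[0,0,0],0.5],[[0,0,0],[0,0,0],0.2],[[0,0,0],[0,0,0],0.15],[[0,0,0],[0,0,0],0.1],[[0,0,0],[0,0,0],0.05],[[0,0,0],[0,0,0],0],[[0,0,0],[0,0,0],0],[[0,0,0],[0,0,0],0],[[0,0,0],[0,0,0],0],[[0,0,0],[0,0,0],0],[[0,0,0],[0,0,0],0],[[0,0,0],[0,0,0],0]]' 40
```

```text
time: 11.45
position: [0.4964, -0.2646, 0.1269]
eef_rot: [0.669, 0.743, 0.0, 0.001]
ft_force: [0.1, -0.3, 0.1]
opening: 0.0869
grip_force: 0.0
(array([0.0115, 0.0027, 0.0037]), array([ 0.0003,  0.0002, -0.0004]))
time: 12.65
position: [0.496, -0.2646, 0.1256]
eef_rot: [0.669, 0.743, 0.0, 0.0]
ft_force: [1.3, 0.5, -1.1]
opening: 0.0059
grip_force: 40.0
```

```bash
python3 -m handwheel '[[[0,0,-0.02],[0,0,0],0],[[0,0,-0.06],[0,0,0],0],[[0,0,-0.12],[0,0,0],0],[[0,0,-0.18],[0,0,0],0],[[0,0,-0.26],[0,0,0],0],[[0,0,-0.34],[0,0,0],0],[[0,0,-0.4],[0,0,0],0],[[0,0,-0.42],[0,0,0],0],[[0,0,-0.42],[0,0,0],0],[[0,0,-0.42],[0,0,0],0]]'
cat >> h.py <<'E'
M=np.array([[0,1,0],[1,0,0],[0,0,-1.]])
def tool(x,z,th,y=0.,off=.1156,dy=-.003):
    S=Ro.from_euler('z',-.121).as_matrix(); Rp=S@Ro.from_euler('y',-np.radians(th)).as_matrix()
    return np.array([.5355,.017,0])+S@[x,y,z]+Rp@[0,dy,off], Rp@M
E
python3 - <<'E'
from h import *
p,R=tool(.029,.11,0); s=arm.state(); p0=s['position']; R0=Ro.from_quat(s['eef_rot']).as_matrix()
Rm=down(Ro.from_matrix(R0@M.T).as_euler('zyx')[0]/2-.0605+np.pi/2); m=(p+p0)/2
print(row(m,Rm),row(p,R,m,Rm))
d=cap('top','t5');e=cap('scene','s5')
cv2.imwrite('pics/c5.png',np.hstack([cv2.resize(d['color'][130:286,290:498,::-1],(400,300)),cv2.resize(e['color'][100:250,70:270,::-1],(400,300),interpolation=cv2.INTER_CUBIC)]))
E
```

```text
time: 13.65
position: [0.4947, -0.2645, 0.2298]
eef_rot: [0.669, 0.743, -0.0, -0.001]
ft_force: [-1.2, -0.7, -3.3]
opening: 0.0058
grip_force: 40.0
(array([0.5326, 0.1949, 0.0084]), array([-0.0003, -0.0001,  0.0179])) (array([0.5511, 0.1338, 0.0084]), array([0.    , 0.    , 0.0179]))
```

View pics/c5.png

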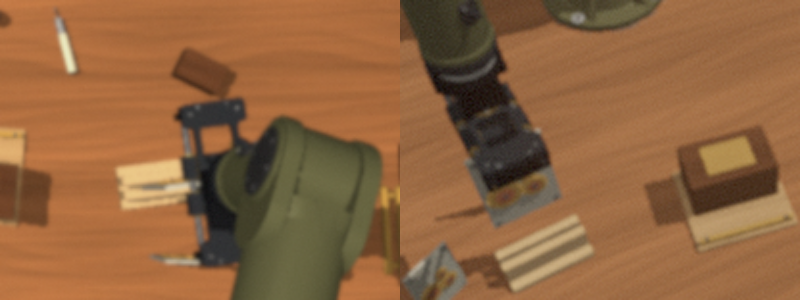

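The plate is out of the holder and held squarely, and the holder is empty. I carry it to above the bay.

```bash
python3 -m handwheel '[[[0.06,0.02,0],[0,0,0.002],0],[[0.15,0.05,0],[0,0,0.005],0],[[0.26,0.09,0],[0,0,0.009],0],[[0.37,0.13,0],[0,0,0.012],0],[[0.46,0.17,0],[0,0,0.015],0],[[0.53,0.195,0.008],[0,0,0.018],0]]'
python3 -m handwheel '[[[0.1,0.03,0],[0,0,0.004],0],[[0.22,0.06,0],[0,0,0.009],0],[[0.34,0.09,0],[0,0,0.013],0],[[0.44,0.11,0],[0,0,0.016],0],[[0.52,0.13,0.008],[0,0,0.018],0],[[0.551,0.134,0.008],[0,0,0.018],0],[[0.551,0.134,0.008],[0,0,0.018],0],[[0.551,0.134,0.008],[0,0,0.018],0],[[0.551,0.134,0.008],[0,0,0.018],0]]'
python3 - <<'E'
from h import *
print(arm.state()['qpos'])
print(row(*tool(.029,.11,0)),row(*tool(.029,.012,0)))
c=cap('scene','s6'); 
cv2.imwrite('pics/s6.png',cv2.resize(c['color'][100:250,130:330,::-1],(800,600),interpolation=cv2.INTER_CUBIC))
E
```

```text
time: 14.35
position: [0.5303, -0.1254, 0.228]
eef_rot: [0.71, 0.705, 0.0, -0.001]
ft_force: [0.0, 0.9, -4.5]
opening: 0.0057
grip_force: 40.0
time: 15.25
position: [0.5646, 0.0077, 0.2263]
eef_rot: [0.75, 0.662, -0.001, 0.0]
ft_force: [0.3, -0.7, -4.6]
opening: 0.0057
grip_force: 40.0
[ 0.66003221  0.22439554 -0.82498193  1.65009848  0.16960246  1.34176239
 -0.3154425 ]
(array([ 0.011 , -0.0042,  0.0028]), array([-0.0001,  0.0002, -0.0005])) (array([ 0.0114, -0.0041,  0.3948]), array([-0.0001,  0.0002, -0.0005]))
```

View pics/s6.png

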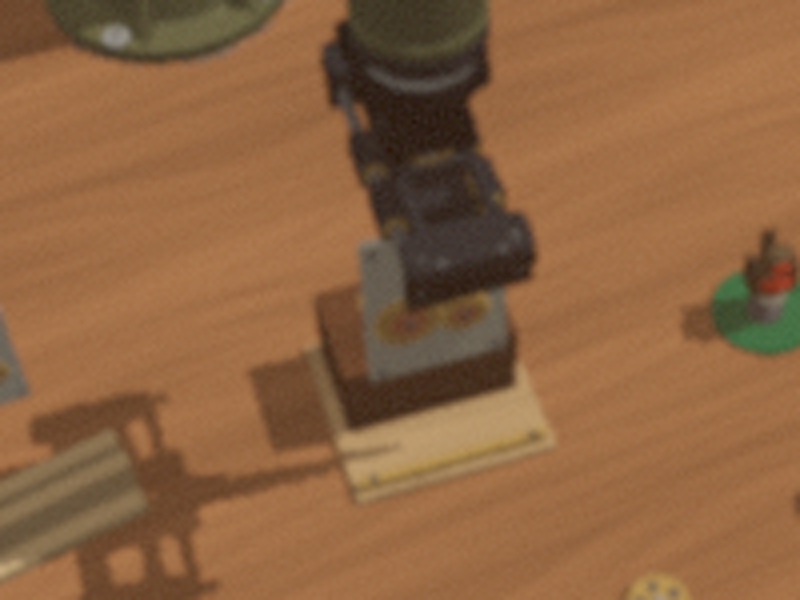

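The plate hangs square above the bay, with its lower corners at crop (372,382) and (507,347), and the robin stands on the pad. I lower it, checking the projection.

```bash
python3 - <<'E'
from h import *
c=load('s6'); S=Ro.from_euler('z',-.121).as_matrix(); s=arm.state()
Rp=Ro.from_quat(s['eef_rot']).as_matrix()@M.T; o=s['position']-Rp@[0,-.003,.1156]
for y in (-.0475,.0475): print((proj(c,o+Rp@[.003,y,0])-[130,100])*4+1.5)
for x,y,z in [(.056,-.075,.006),(.056,.075,.006),(0,-.065,.078),(0,.065,.078)]: print((proj(c,np.array([.5355,.017,0])+S@[x,y,z])-[130,100])*4+1.5)
E
python3 -m handwheel '[[[0.011,-0.004,0.04],[0,0,0],0],[[0.011,-0.004,0.1],[0,0,0],0],[[0.011,-0.004,0.18],[0,0,0],0],[[0.011,-0.004,0.26],[0,0,0],0],[[0.011,-0.004,0.32],[0,0,0],0],[[0.011,-0.004,0.37],[0,0,0],0],[[0.011,-0.004,0.385],[0,0,0],0],[[0.011,-0.004,0.385],[0,0,0],0],[[0.011,-0.004,0.385],[0,0,0],0],[[0.011,-0.004,0.385],[0,0,0],0]]'
python3 - <<'E'
from h import *
for a in [(.033,.010,8),(.036,.010,17),(.0375,.0095,24),(.038,.008,26)]: print(row(*tool(*a)))
E
```

```text
[372.07929731 383.5127273 ]
[505.86627909 347.55967463]
[355.95537534 502.38522633]
[554.29005146 445.8048465 ]
[340.94014586 379.47382935]
[517.31686667 331.73149747]
time: 16.3
position: [0.5649, 0.0127, 0.1312]
eef_rot: [0.749, 0.663, 0.001, 0.001]
ft_force: [-0.3, -0.4, -3.2]
opening: 0.0057
grip_force: 40.0
(array([-0.009 , -0.0511,  0.0269]), array([-0.0219,  0.    , -0.0001]))
(array([-0.0091, -0.11  ,  0.0425]), array([-0.0469,  0.    , -0.0001]))
(array([-0.0091, -0.1569,  0.0642]), array([-0.0664,  0.    , -0.0001]))
(array([-0.0091, -0.1695,  0.077 ]), array([-0.0719,  0.    , -0.0001]))
```

```bash
python3 -m handwheel '[[[-0.004,-0.017,0.01],[-0.007,0,0],0],[[-0.009,-0.034,0.018],[-0.015,0,0],0],[[-0.009,-0.051,0.027],[-0.022,0,0],0],[[-0.009,-0.07,0.032],[-0.03,0,0],0],[[-0.009,-0.09,0.037],[-0.0385,0,0],0],[[-0.009,-0.11,0.0425],[-0.047,0,0],0],[[-0.009,-0.125,0.049],[-0.0535,0,0],0],[[-0.009,-0.142,0.056],[-0.06,0,0],0],[[-0.009,-0.157,0.064],[-0.0664,0,0],0],[[-0.009,-0.157,0.064],[-0.0664,0,0],0],[[-0.009,-0.157,0.064],[-0.0664,0,0],0],[[-0.009,-0.157,0.064],[-0.0664,0,0],0]]'
python3 - <<'E'
from h import *
s=arm.state();Rp=Ro.from_quat(s['eef_rot']).as_matrix()@M.T; S=Ro.from_euler('z',-.121).as_matrix()
print(S.T@(s['position']-Rp@[0,-.003,.1156]-[.5355,.017,0]), Ro.from_matrix(S.T@Rp).as_euler('zyx',degrees=True),s['qpos'])
for a in [(.0385,.0075,25.5),(.039,.007,26.5),(.0393,.006,27.)]: print(row(*tool(*a)))
E
```

```text
time: 17.5
position: [0.5254, 0.0153, 0.1148]
eef_rot: [0.733, 0.649, 0.137, 0.155]
ft_force: [0.1, 0.5, -4.1]
opening: 0.0056
grip_force: 40.0
[3.69739371e-02 6.25212475e-05 9.10821580e-03] [-3.20797210e-02 -2.38838775e+01 -6.38564898e-03] [ 0.73808762 -0.13469514 -0.83431735  2.21772737 -0.01019288  0.60778397
 -0.22663984]
(array([-0.0003, -0.0101,  0.0085]), array([-0.0045,  0.    , -0.0001]))
(array([-0.0003, -0.0171,  0.0115]), array([-0.0073,  0.    , -0.0001]))
(array([-0.0003, -0.0217,  0.0158]), array([-0.0087,  0.    , -0.0001]))
```

```bash
python3 -m handwheel '[[[0,-0.005,0.004],[-0.0022,0,0],0],[[0,-0.01,0.0085],[-0.0045,0,0],0],[[0,-0.014,0.010],[-0.006,0,0],0],[[0,-0.017,0.0115],[-0.0073,0,0],0],[[0,-0.017,0.0115],[-0.0073,0,0],0],[[0,-0.017,0.0115],[-0.0073,0,0],0],[[0,-0.017,0.0115],[-0.0073,0,0],0]]'
cat > q.py <<'E'
from h import *
s=arm.state();Rp=Ro.from_quat(s['eef_rot']).as_matrix()@M.T; S=Ro.from_euler('z',-.121).as_matrix()
print(S.T@(s['position']-Rp@[0,-.003,.1156]-[.5355,.017,0]), Ro.from_matrix(S.T@Rp).as_euler('zyx',degrees=True),'F stand',S.T@s['ft_force'],'T',s['wrist_torque'])
for a in [(.0393,.0065,27.),(.0395,.006,27.5)]: print(row(*tool(*a)))
E
python3 q.py
```

```text
time: 18.2
position: [0.5231, 0.0155, 0.1107]
eef_rot: [0.729, 0.645, 0.153, 0.172]
ft_force: [3.5, 0.4, -2.7]
opening: 0.0059
grip_force: 40.0
[ 3.96565618e-02 -1.29484850e-05  7.31976680e-03] [-3.72262981e-02 -2.66363668e+01 -4.88364615e-03] F stand [ 3.45156012  0.83688508 -2.70750051] T [ 0.07928308 -0.12597965  0.10935014]
(array([ 0.    , -0.0057,  0.0023]), array([-0.001 ,  0.    , -0.0001]))
(array([ 0.    , -0.0099,  0.0045]), array([-0.0024,  0.    , -0.0001]))
```

```bash
python3 -m handwheel '[[[0,0,0.002],[0,0,0],0],[[0,0,0.004],[0,0,0],0],[[0,0,0.004],[0,0,0],0],[[0,0,0.004],[0,0,0],0]]'
python3 q.py
```

```text
time: 18.6
position: [0.5234, 0.0154, 0.1103]
eef_rot: [0.729, 0.645, 0.152, 0.172]
ft_force: [-4.3, 1.2, 9.7]
opening: 0.0058
grip_force: 40.0
[ 0.03996125 -0.00010577  0.00693729] [ -0.04275535 -26.60664973  -0.05131198] F stand [-4.42948456  0.70260901  9.74500214] T [0.08142731 0.53419918 0.07098655]
(array([ 0.0001, -0.0063,  0.0004]), array([-0.0011,  0.0001, -0.0001]))
(array([ 0.0001, -0.0105,  0.0026]), array([-0.0025,  0.0001, -0.0001]))
```

The plate now sits on the board and against the strip. I release gently.

```bash
python3 -m handwheel '[[[0,0,0],[0,0,0],0],[[0,0,0],[0,0,0],0]]' 6
python3 -m handwheel '[[[0,0,0],[0,0,0],0.08],[[0,0,0],[0,0,0],0.1],[[0,0,0],[0,0,0],0.12],[[0,0,0],[0,0,0],0.15],[[0,0,0],[0,0,0],0.18],[[0,0,0],[0,0,0],0.18],[[0,0,0],[0,0,0],0.18],[[0,0,0],[0,0,0],0.18]]'
python3 q.py
python3 - <<'E'
from h import *
c=cap('scene','s7'); d=cap('wrist','w7')
cv2.imwrite('pics/s7.png',np.hstack([cv2.resize(c['color'][120:240,170:290,::-1],(400,400),interpolation=cv2.INTER_CUBIC),cv2.resize(d['color'][:,:,::-1],(400,300))[[*range(300)]+[299]*100]]))
E
```

```text
time: 18.8
position: [0.5234, 0.0154, 0.1103]
eef_rot: [0.729, 0.645, 0.152, 0.173]
ft_force: [-4.4, 0.3, 8.1]
opening: 0.0061
grip_force: 6.0
time: 19.6
position: [0.5225, 0.0153, 0.109]
eef_rot: [0.729, 0.645, 0.152, 0.172]
ft_force: [-0.3, 0.9, -0.5]
opening: 0.0154
grip_force: 0.0
[ 0.03896881 -0.00026188  0.00553237] [ -0.04422235 -26.52306082  -0.02863567] F stand [-0.44698062  0.86241125 -0.49150586] T [0.01816044 0.42648638 0.03654278]
(array([ 0.0008, -0.0009, -0.0029]), array([-0.0013,  0.0001, -0.0001]))
(array([ 0.0008, -0.0051, -0.0007]), array([-0.0027,  0.0001, -0.0001]))
```

View pics/s7.png

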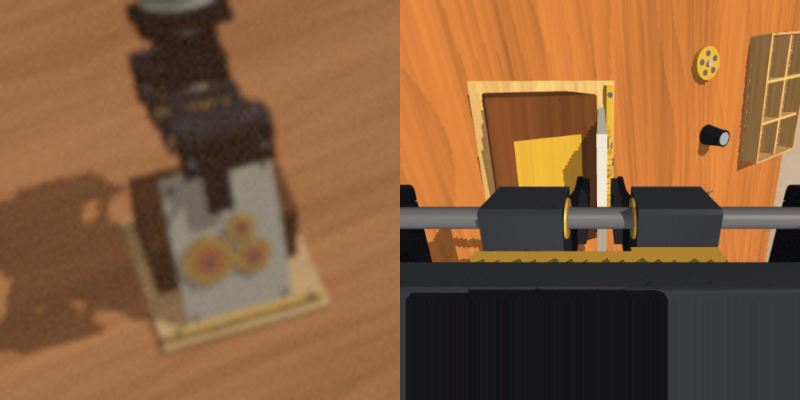

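The plate leans on the plinth with gears outward, and there is a gap to both fingers. I retreat along the tool axis.

```bash
python3 -m handwheel '[[[0,0,-0.01],[0,0,0],0.18],[[0,0,-0.03],[0,0,0],0.18],[[0,0,-0.06],[0,0,0],0.18],[[0,0,-0.1],[0,0,0],0.18],[[0,0,-0.15],[0,0,0],0.18],[[0,0,-0.2],[0,0,0],0.18],[[0,0,-0.27],[0,0,0],0.18],[[0,0,-0.34],[0,0,0],0.18],[[0,0,-0.4],[0,0,0],0.18],[[0,0,-0.4],[0,0,0],0.18],[[0,0,-0.4],[0,0,0],0.18],[[0,0,-0.4],[0,0,0],0.18],[[0,0,-0.4],[0,0,0],0.18]]'
python3 - <<'E'
from h import *
c=cap('scene','s8'); d=cap('wrist','w8')
o=np.array([.5355,.017,0]); S=Ro.from_euler('z',-.121).as_matrix(); Rp=S@Ro.from_euler('y',-np.radians(26.9)).as_matrix()
for y in(-.0475,.0475):
  for z in (0,.14): print((proj(c,o+S@[.0393,0,.0073]+Rp@[.003,y,z])-[170,120])*400/120+1.2)
cv2.imwrite('pics/s8.png',np.hstack([cv2.resize(c['color'][120:240,170:290,::-1],(400,400),interpolation=cv2.INTER_CUBIC),cv2.resize(c['color'],(400,300))[[*range(300)]+[299]*100][:,:,::-1]]))
E
```

```text
time: 21.0
position: [0.4939, 0.0226, 0.1914]
eef_rot: [0.73, 0.646, 0.147, 0.169]
ft_force: [0.8, 0.3, 0.8]
opening: 0.0157
grip_force: 0.0
[189.27993175 328.33060267]
[159.50335173 184.37576386]
[293.57143814 298.81217213]
[270.07667697 155.40197062]
```

View pics/s8.png

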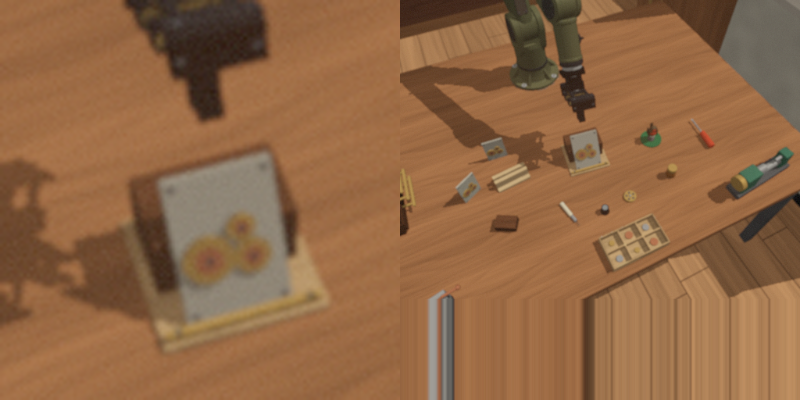

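The plate's corners, near (160,183), (270,153), (187,323) and (290,293), match the predicted resting pose. The robin is upright on the pad and the arm is clear, so I hand in.

```bash
python3 -c "
from station import arm
print(arm.finish_job())"
```

```text
the job is handed in; nothing more can be done
None
```

The job is handed in (no verdict was returned): in the last pictures the robin stands upright on the green pad and the gear plate leans on the plinth at about 27°, gears outward, lower edge at the toe strip, with the arm clear of everything.

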